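# Load the grinding block and hold it level over the mill cradle

### The job

Put one steel grinding ball from the blue strip into each of the three wells of the grinding block and leave the fourth ball in the strip. Then take the loaded block by its web at its balance point (the balls shift it towards the wells), lift it level, and hold it level and still about 3 cm above the pins of the mill's cradle, turned and centred as it will sit there (wells over the nest, the two foot holes over the two pins). Finish while still holding it there, touching neither pins nor nest; leave the other things on the bench alone.

Things in the scene. Friction and masses are not known exactly. Their poses are not given: they have to be found in the camera images.
- grinding_block: Loose T-shaped metal grinding block lying flat, 230 mm long along its x axis; origin on the underside, under the middle of its length; z up. Head with wells at +x, web along the centre line, dark foot at -x. Empty: 0.58 kg (varies 15 percent), balances at x = +25 mm. Each ball adds 57 g at x = 93 mm: with three (0.75 kg) it balances at about x = +41 mm, y = 0.
- block_web (a point): Middle of the top edge of the block's upright grip web (block x 0, y 0, z 47 mm). The web runs straight along block x, free on both sides from x -66 to 61 mm, 14 mm thick, from the underside up to z 47 mm.
- well_1 (a point): Centre of a ball lying in well 1 of the block (block x 93, y -35.5, z 21 mm). The well is 30 mm wide and 27 mm deep, flat-bottomed; its rim lies 15 mm above this point, so a ball in it lies 3 mm below the rim and may roll about 3 mm.
- well_2 (a point): Centre of a ball lying in well 2 of the block (block x 93, y 0, z 21 mm). The well is 30 mm wide and 27 mm deep, flat-bottomed; its rim lies 15 mm above this point, so a ball in it lies 3 mm below the rim and may roll about 3 mm.
- well_3 (a point): Centre of a ball lying in well 3 of the block (block x 93, y 35.5, z 21 mm). The well is 30 mm wide and 27 mm deep, flat-bottomed; its rim lies 15 mm above this point, so a ball in it lies 3 mm below the rim and may roll about 3 mm.
- ball_1_center (a point): Centre of polished steel ball 1, 24 mm in diameter, 57 g, at the start in a pocket of the blue strip, centre 20 mm above the bench. All four balls are alike; any may go into any well.
- ball_2_center (a point): Centre of polished steel ball 2, 24 mm in diameter, 57 g, at the start in a pocket of the blue strip, centre 20 mm above the bench. All four balls are alike; any may go into any well.
- ball_3_center (a point): Centre of polished steel ball 3, 24 mm in diameter, 57 g, at the start in a pocket of the blue strip, centre 20 mm above the bench. All four balls are alike; any may go into any well.
- ball_4_center (a point): Centre of polished steel ball 4, 24 mm in diameter, 57 g, at the start in a pocket of the blue strip, centre 20 mm above the bench. All four balls are alike; any may go into any well.
- ball_strip: Blue plastic storage strip, fixed, 200 x 36 x 12 mm, origin under its middle, x along its length, z up. Four shallow square pockets (19 mm wide, 4 mm deep) at x -69, -23, 23, 69 mm each hold a ball; the strip's top lies 8 mm below the balls' centres.
- mill: Low white bench mill, fixed, 284 x 160 mm; origin under its middle on the bench, x along its length, z up. A panel with a black knob on its -x end. On its dark deck is an open cradle: nest at +x, two pins at -x. A seated block would have its x axis along the mill's and its origin over the mill's, underside 62 mm above the bench.
- mill_pins (a point): Midway between the cradle's two upright 8 mm locating pins, at the height of their tips: mill x -95, y 0, 84 mm above the bench. The pins stand 15 mm to either side of it in y.
- mill_nest (a point): Over the middle of the cradle's nest for the block's head, at the height of the pin tips: mill x 93, y 0, 84 mm above the bench. The nest's cheeks and end stop reach up to 74 mm.
- block_foot (a point): Point on the block's underside midway between the two upright 10 mm holes of its dark foot (block x -95, y 0, z 0; holes at y +-15 mm). The foot spans x -115 to -75 mm, is 60 mm wide and 24 mm high.
- block_head (a point): Point on the block's underside below its middle well (block x 93, y 0, z 0). The head spans x 71 to 115 mm, is 114 mm wide and 36 mm high, with three round wells side by side along y, open to the top.
- tape: bystander: roll of brown tape standing flat, 92 mm wide, 48 mm high
- label_roll: bystander: white label roll, 74 mm wide, 34 mm high
- timer: bystander: small white timer, 62 x 66 x 20 mm
- marker: bystander: black marker pen standing on end, 14 mm thick, 58 mm high
- mouse: bystander: black computer mouse, 106 x 62 x 34 mm

How it is judged:
On the way, in this order (a step that is already met when the one before it is completed fails the run):
1. each of the three wells holds one ball, the block still standing on the bench (distance between any of ball_1_center, ball_2_center, ball_3_center, ball_4_center and well_1 below 0.007 m and distance between any of ball_1_center, ball_2_center, ball_3_center, ball_4_center and well_2 below 0.007 m and distance between any of ball_1_center, ball_2_center, ball_3_center, ball_4_center and well_3 below 0.007 m and height (world z) of grinding_block below 0.006 m and angle between grinding_block's own z axis and vertical below 0.05 rad), for 0.2 s.
2. the block is lifted level, gripped at its balance point, with the balls in it (distance between any of ball_1_center, ball_2_center, ball_3_center, ball_4_center and well_1 below 0.007 m and distance between any of ball_1_center, ball_2_center, ball_3_center, ball_4_center and well_2 below 0.007 m and distance between any of ball_1_center, ball_2_center, ball_3_center, ball_4_center and well_3 below 0.007 m and x of the grasp point in the frame of grinding_block between 0.029 and 0.053 m and height (world z) of grinding_block above 0.03 m and angle between grinding_block's own z axis and vertical below 0.08 rad and contact force between the fingers and grinding_block above 3 N), for 0.3 s.
At the end, for the whole second after the job is handed in: The gripper holds the block still and level (0.06 rad), within 12 mm of its loaded balance point along x; underside 10 to 60 mm above the pin tips, head and foot within 12 mm of their places over nest and pins, not touching the mill; a ball in each well, the fourth still in the strip (15 mm) (distance between any of ball_1_center, ball_2_center, ball_3_center, ball_4_center and well_1 below 0.007 m and distance between any of ball_1_center, ball_2_center, ball_3_center, ball_4_center and well_2 below 0.007 m and distance between any of ball_1_center, ball_2_center, ball_3_center, ball_4_center and well_3 below 0.007 m and (distance between ball_1_center and well_1 below 0.007 m or distance between ball_1_center and well_2 below 0.007 m or distance between ball_1_center and well_3 below 0.007 m or distance of ball_1_center from where it was at the start of the episode below 0.015 m) and (distance between ball_2_center and well_1 below 0.007 m or distance between ball_2_center and well_2 below 0.007 m or distance between ball_2_center and well_3 below 0.007 m or distance of ball_2_center from where it was at the start of the episode below 0.015 m) and (distance between ball_3_center and well_1 below 0.007 m or distance between ball_3_center and well_2 below 0.007 m or distance between ball_3_center and well_3 below 0.007 m or distance of ball_3_center from where it was at the start of the episode below 0.015 m) and (distance between ball_4_center and well_1 below 0.007 m or distance between ball_4_center and well_2 below 0.007 m or distance between ball_4_center and well_3 below 0.007 m or distance of ball_4_center from where it was at the start of the episode below 0.015 m) and x of the grasp point in the frame of grinding_block between 0.029 and 0.053 m and horizontal distance between block_head and mill_nest below 0.012 m and z of block_head in the frame of mill_nest between 0.01 and 0.06 m and horizontal distance between block_foot and mill_pins below 0.012 m and z of block_foot in the frame of mill_pins between 0.01 and 0.06 m and angle between grinding_block's own z axis and vertical below 0.06 rad and contact force between the fingers and grinding_block above 3 N and contact force between grinding_block and mill below 0.1 N and linear speed of grinding_block below 0.06 m/s and angular speed of grinding_block below 0.4 rad/s); the arm keeps its last pose, push and grip.
It fails at once if the grinding block is tipped (angle between grinding_block's own z axis and vertical above 0.3 rad).
It fails at once if one of the bystanders (tape, label roll, timer, marker, mouse) is moved more than 3 cm (distance of any of tape, label_roll, timer, marker, mouse from where it was at the start of the episode above 0.03 m).
It also fails if it takes over 64 s, if anything falls off the work surface, if the arm or the gripper's body presses on something with over 40 N, if the wrist force passes 120 N, or if a joint passes its speed limit or range.

### The arm

A 6-joint arm with a two-finger parallel gripper is mounted at the origin on a cart in front of the work surface, level with it; the furniture and walls round the work are solid. World frame = base frame: x ahead of the robot, y to its left, z up, the work surface at z = 0. Lengths are in m, angles in rad, forces in N, time in s.
With the tool pointing down it reaches from about 0.3 to 0.85 m from the base axis. Payload 4.2 kg.
Tool frame: the origin (TCP) lies between the finger pads; the fingertips stand 11 mm ahead of it and the grasp point (between the pads) lies 8 mm behind it (arm.tcp_to_tips is the distance from the TCP to the fingertips, in m); z points along the fingers, y is the line along which they close (so a half turn about z gives the same grasp; the last joint's range is limited). The gripper opens to 91 mm and grips with 3 to 60 N. Pads are 32 mm wide; open, the fingers measure 118 mm over their backs; the gripper's body (76 mm by 178 mm) begins 60 mm behind the grasp point.
Start: joints at [-1.159, 0.32, 1.565, -0, 1.257, -0.02], TCP at [0.241, -0.522, 0.225] pointing down, gripper open.
Joint ranges: [-3.11, 3.11], [-0.84, 2.01], [0.21, 2.61], [-1.34, 4.49], [0.05, 2.63], [-2.56, 2.56]. Speed limits (rad/s): [2.57, 2.57, 3.14, 3.14, 3.14, 3.14].

### API

Orientations are given as a unit quaternion [w, x, y, z].
In Python, from station import arm gives the robot as it stands. The module is installed in compiled form; this text tells all that it offers.
- The arm moves only by the shell command python3 -m pendant 'ROWS' [OPENING]. ROWS is JSON, a list of rows, each a list of 4 numbers: the shift along the tool's x, y, z in units of 20 cm (1.0 is 20 cm), then the turn about the tool's z in units of 90 degrees (1.0 is 90 degrees). A call has 1 to 8 rows; each row is the pose to reach, as a shift and turn from the pose commanded when the call began, along the tool's axes at that moment; what a row does not reach only later rows make up. A row lasts 1/12 s, in which the tool goes at most 41.7 mm and 7.16 degrees, less where a joint would pass 70% of its speed; a pose out of reach is approached as far as the arm can. A call with a number of a shift or a turn outside -1 to 1 is refused whole. A call with a gripper value outside its range is refused whole. OPENING is the opening, from -1 (shut) to 1 (fully open), so that 0 is half open, set as the call begins (- or left out, the last holds). The fingers move at their own pace and stop on an object; the grip force is fixed at half the most. Time passes only in rows, so rows that repeat a pose let the fingers close. It gives the time, the measured TCP pose, the force, the opening and the grip force at its end, in the units of the state.
- arm.get_obs(): the state, without advancing time (a new reading comes with each control period).
- arm.capture(name): name is "scene" or "side" or "wrist"; returns the picture (384x512x3 uint8, red, green, blue); there is no depth.
- arm.calibration(name): a dict with "mtx" (3x3 intrinsics, pixels), "world_from_camera" (4x4, takes a point from camera to world coordinates). Camera axes: x right, y down, z forward; pixel columns grow to the right and rows downward; lengths in m; the calibration is good to about 2 mm. A picture is of the moment at which its call begins: read the wrist's pose just before it. calibration takes no time and is no camera call; for the wrist camera it gives the pose at the moment of the call.
- arm.finish_job(): hands the job in; it is judged then, once.
Trained networks look in the newest picture that a camera, given by its name, has taken for a name from the list of things; names that differ only in an ending like _2 or _b are one class to them, and where a whole thing is asked for, a point or a joint stands for the part that bears it (a point fixed in the world has none). Each returns a list of dicts, best first, with "p" (0 to 1); they miss things now and then, are a little off and sometimes report something else, mostly with a low value. They report only what shows in the picture. A call takes as long as a camera call.
- arm.silhouettes(target, camera): "region" (384x512 bool, what is visible of it).
- arm.landmark_of(target, camera): "at" ([x, y, z] in m, in world coordinates, good to about 4 mm: a listed point, or the origin of a listed thing).
The state is a dict: "time_s": time; "joints": joint angles; "joint_vel": joint speeds; "joint_torque": joint torques, N m; "ee_pos": TCP position; "orientation": TCP orientation; "contact_force": force on the tool from outside, world axes, zero at the start; "torque": the same for the moment, N m; "width": finger opening in m; "gripper_force": force on a finger pad.
Only numpy, scipy, OpenCV 4.12 (cv2) and the standard library are available. Lean on these libraries where they do the work, as an engineer would, in place of code of your own. Each camera call takes 0.05 s, during which the arm holds its last target. There are 200 camera calls.

## Working session

There is one attempt and no reset: what is moved stays moved. The work goes in short steps, Python scripts to look and compute and a shell command to move; the robot and the scene stay as the last step left them, time stands still between calls to the robot, and variables do not carry over. Pictures are saved under pics/ and viewed, at most 13 in all, crops included, and the job is handed in when it is done.

```bash
mkdir -p pics; ls; python3 - <<'E'
from station import arm
import cv2,numpy as np
o=arm.get_obs(); print(o['time_s'],o['ee_pos'],o['orientation'],o['width'])
ims=[]
for n in ("scene","side"):
    im=arm.capture(n); cv2.imwrite(f'pics/{n}0.png',im[:,:,::-1]); ims.append(im)
    c=arm.calibration(n); print(n,np.round(c['world_from_camera'],3).tolist(),c['mtx'][0][0])
    for t in ("grinding_block","block_web","block_head","block_foot","well_1","ball_1_center","ball_strip","mill","mill_pins","mill_nest","tape","label_roll","timer","marker","mouse"):
        for d in arm.landmark_of(t,n)[:5]: print(t,round(d['p'],2),np.round(d['at'],3))
E
```

```text
pics
0.0 [ 0.24043665 -0.52177634  0.22413391] [-8.57984912e-04  9.76783271e-01  2.14228083e-01 -1.86156847e-04] 0.09126860064259022
scene [[-0.799, -0.387, 0.459, -0.108], [-0.601, 0.524, -0.604, 0.88], [-0.007, -0.759, -0.651, 1.034], [0.0, 0.0, 0.0, 1.0]] 422.4878547776789
grinding_block 0.55 [ 0.506 -0.131 -0.001]
block_web 0.84 [ 0.5   -0.138  0.046]
block_web 0.28 [ 0.502 -0.136  0.001]
block_head 0.95 [ 0.594 -0.114 -0.001]
block_foot 0.89 [ 0.411 -0.156  0.001]
block_foot 0.3 [ 0.7   -0.125 -0.003]
well_1 0.88 [ 0.593 -0.121  0.022]
well_1 0.77 [ 0.602 -0.146  0.019]
well_1 0.69 [ 0.587 -0.084  0.023]
well_1 0.64 [ 0.419 -0.298  0.019]
ball_1_center 0.49 [0.582 0.144 0.083]
ball_1_center 0.43 [ 0.42  -0.3    0.017]
ball_strip 0.82 [ 0.49  -0.309 -0.007]
ball_strip 0.28 [ 0.702 -0.385  0.001]
mill 0.58 [0.492 0.154 0.001]
mill_pins 0.61 [0.396 0.171 0.084]
mill_nest 0.92 [0.582 0.142 0.084]
tape 0.71 [ 0.487 -0.313 -0.006]
label_roll 0.68 [0.396 0.17  0.081]
label_roll 0.66 [ 0.704 -0.119 -0.001]
label_roll 0.27 [ 0.492 -0.313 -0.002]
timer 0.59 [ 0.702  0.048 -0.006]
marker 0
[... 409 characters left out ...]
48]
block_web 0.22 [ 0.516 -0.316  0.022]
block_head 0.6 [ 0.589 -0.115  0.   ]
block_foot 0.69 [ 0.409 -0.154  0.003]
well_1 0.9 [ 0.594 -0.154  0.025]
well_1 0.81 [ 0.589 -0.114  0.021]
well_1 0.65 [ 0.583 -0.082  0.027]
ball_1_center 0.64 [ 0.5   -0.132  0.048]
ball_1_center 0.54 [ 0.424 -0.298  0.021]
ball_1_center 0.43 [ 0.583 -0.083  0.025]
ball_strip 0.59 [ 0.488 -0.31  -0.005]
mill 0.7 [ 0.491  0.151 -0.007]
mill 0.45 [ 0.462 -0.307  0.018]
mill_pins 0.25 [ 0.581 -0.082  0.028]
mill_nest 0.67 [0.584 0.141 0.079]
tape 0.86 [ 0.618  0.351 -0.001]
label_roll 0.57 [ 0.7   -0.123  0.001]
timer 0.59 [ 0.7    0.046 -0.001]
marker 0.66 [ 0.712 -0.188 -0.001]
mouse 0.91 [ 0.699 -0.385 -0.001]
```

View pics/scene0.png

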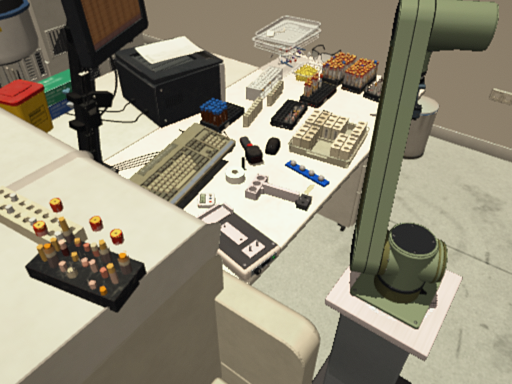

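View pics/side0.png

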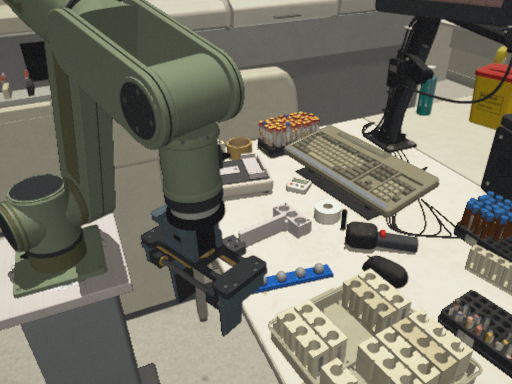

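The side view shows the strip with its balls at about (300,272), the block at (270,225) and the mill at (245,175). The scene view agrees: strip (307,172), block (280,190), mill (240,238). I'll move the wrist camera over the strip.

```bash
python3 -m pendant '[[0.2,-0.05,0,0],[0.4,-0.1,0,0],[0.6,-0.17,0,0],[0.8,-0.22,0,0],[1,-0.28,0,0]]' && python3 -m pendant '[[0.2,-0.05,0,0.07],[0.4,-0.1,0,0.15],[0.55,-0.16,0,0.23],[0.58,-0.16,0,0.31],[0.58,-0.16,0,0.38],[0.58,-0.16,0,0.38],[0.58,-0.16,0,0.38]]'
python3 - <<'E'
from station import arm
import cv2,numpy as np
o=arm.get_obs(); print(o['time_s'],o['ee_pos'],o['orientation'],o['joints'])
n="wrist"
c=arm.calibration(n);im=arm.capture(n); cv2.imwrite('pics/w1.png',im[:,:,::-1]); print(np.round(c['world_from_camera'],3).tolist(),np.array(c['mtx']).tolist())
for t in ("block_web","block_head","block_foot","well_1","ball_1_center","ball_strip","grinding_block"):
    for d in arm.landmark_of(t,n)[:5]: print(t,round(d['p'],2),np.round(d['at'],3))
E
```

```text
time_s: 2.02
ee_pos: [0.3998, -0.3867, 0.2251]
orientation: [0.0, 0.977, 0.214, 0.0]
contact_force: [0.0, -1.5, 0.1]
width: 0.0913
gripper_force: 0.0
time_s: 2.6
ee_pos: [0.4905, -0.3102, 0.2249]
orientation: [0.0, 0.997, -0.081, -0.0]
contact_force: [-0.7, -0.4, 0.5]
width: 0.0909
gripper_force: 0.0
2.6 [ 0.49054225 -0.31016745  0.22490577] [ 4.27793705e-05  9.96736440e-01 -8.07245765e-02 -9.74452614e-05] [-5.83549606e-01  3.28209426e-01  1.55190477e+00 -1.77282147e-04
  1.26160801e+00  1.14892569e+00]
[[-0.161, -0.957, -0.241, 0.558], [-0.987, 0.156, 0.039, -0.322], [0.0, 0.244, -0.97, 0.384], [0.0, 0.0, 0.0, 1.0]] [[283.4682717888158, 0.0, 252.38794199567837], [0.0, 283.4682717888158, 189.42081244609636], [0.0, 0.0, 1.0]]
block_web 0.65 [ 0.502 -0.13   0.043]
block_web 0.17 [ 0.707 -0.192  0.   ]
block_head 0.56 [ 0.586 -0.114  0.001]
well_1 0.84 [ 0.6   -0.154  0.02 ]
well_1 0.76 [ 0.589 -0.115  0.02 ]
well_1 0.56 [ 0.586 -0.082  0.018]
well_1 0.4 [ 0.708 -0.193  0.003]
ball_1_center 0.79 [ 0.424 -0.302  0.024]
ball_strip 0.72 [ 0.49  -0.313  0.   ]
ball_strip 0.37 [ 0.559 -0.314  0.022]
ball_strip 0.27 [ 0.708 -0.189  0.005]
grinding_block 0.68 [ 0.5   -0.136 -0.001]
```

View pics/w1.png

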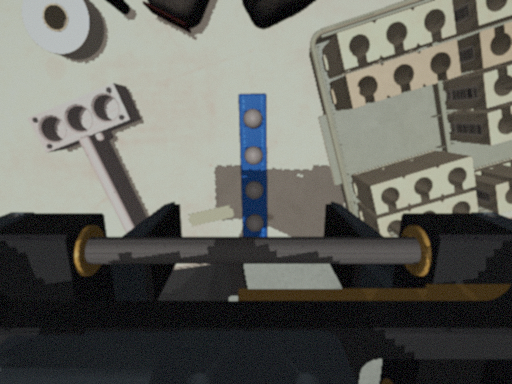

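The wrist view shows the balls at about (253,118), (253,155), (254,189) and (255,222), and the wells at (51,128), (78,116) and (106,106). I'll take a second wrist view for triangulation.

```bash
python3 -m pendant '[[-0.2,-0.15,0,0],[-0.35,-0.3,0,0],[-0.4,-0.4,0,0],[-0.4,-0.4,0,0],[-0.4,-0.4,0,0]]'
cat > h.py <<'E'
from station import arm
import cv2,numpy as np
def tri(obs):  # list of (calib,uv) -> point, residual
    A=np.zeros((3,3));b=np.zeros(3);R=[]
    for c,uv in obs:
        W=np.array(c['world_from_camera']);d=W[:3,:3]@np.linalg.solve(np.array(c['mtx']),[uv[0],uv[1],1]);d/=np.linalg.norm(d)
        P=np.eye(3)-np.outer(d,d);A+=P;b+=P@W[:3,3];R.append((P,W[:3,3]))
    x=np.linalg.solve(A,b);return x,max(np.linalg.norm(P@(x-o)) for P,o in R)
def onz(c,uv,z):
    W=np.array(c['world_from_camera']);d=W[:3,:3]@np.linalg.solve(np.array(c['mtx']),[uv[0],uv[1],1])
    return W[:3,3]+d*(z-W[2,3])/d[2]
def pix(c,p):
    W=np.linalg.inv(np.array(c['world_from_camera']));q=np.array(c['mtx'])@(W[:3,:3]@np.array(p)+W[:3,3]);return q[:2]/q[2]
E
python3 - <<'E'
from h import *
import pickle
n="wrist"
c=arm.calibration(n);im=arm.capture(n); cv2.imwrite('pics/w2.png',im[:,:,::-1]);pickle.dump(c,open('w2.pkl','wb'))
print(arm.get_obs()['ee_pos'])
for t in ("block_web","block_head","block_foot","well_1","ball_1_center","ball_strip","grinding_block"):
    for d in arm.landmark_of(t,n)[:5]: print(t,round(d['p'],2),np.round(d['at'],3))
for t in ("ball_1_center","ball_strip"):
    for d in arm.silhouettes(t,n)[:5]:
        ys,xs=np.nonzero(d['region']);print(t,round(d['p'],2),xs.mean(),ys.mean(),len(xs))
E
```

```text
time_s: 3.42
ee_pos: [0.4244, -0.2175, 0.2256]
orientation: [0.0, 0.997, -0.082, 0.001]
contact_force: [0.1, -0.6, -0.1]
width: 0.0911
gripper_force: 0.0
[ 0.42520441 -0.21850448  0.22555843]
block_web 0.71 [ 0.583 -0.08   0.021]
block_web 0.56 [ 0.501 -0.128  0.047]
block_head 0.73 [ 0.591 -0.114  0.001]
block_head 0.46 [ 0.585 -0.081  0.02 ]
block_foot 0.82 [ 0.406 -0.152  0.   ]
well_1 0.75 [ 0.584 -0.08   0.022]
well_1 0.58 [ 0.59  -0.115  0.019]
well_1 0.57 [ 0.602 -0.153  0.018]
ball_1_center 0.58 [ 0.423 -0.304  0.026]
ball_strip 0.88 [ 0.489 -0.312 -0.   ]
ball_strip 0.42 [ 0.427 -0.301  0.023]
grinding_block 0.58 [ 0.502 -0.135  0.003]
grinding_block 0.23 [ 0.603 -0.154  0.023]
ball_1_center 0.82 316.7032967032967 164.3150183150183 273
ball_strip 0.87 315.1339572974554 102.55630301257678 3419
```

View pics/w2.png

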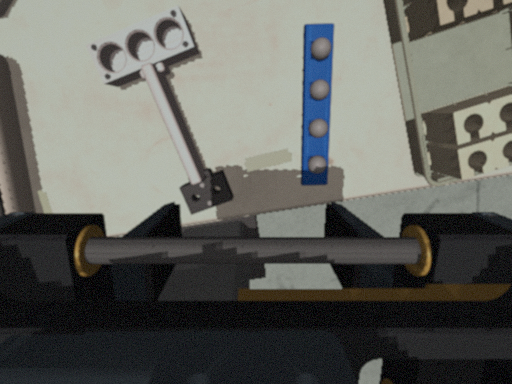

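The second view shows the balls at (320,48), (320,89), (318,128) and (317,164). The wells are at (112,57), (142,43) and (172,33), and the foot is at (206,190).

```bash
python3 - <<'E'
from h import *
import pickle
c2=pickle.load(open('w2.pkl','rb'))
c1=dict(mtx=c2['mtx'],world_from_camera=np.array([[-0.161,-0.957,-0.241,0.558],[-0.987,0.156,0.039,-0.322],[0,0.244,-0.970,0.384],[0,0,0,1]]))
def balls(f,lim):
    im=cv2.imread(f);h=cv2.cvtColor(im,cv2.COLOR_BGR2HSV);m=cv2.inRange(h,(100,120,30),(130,255,255))
    n,l,s,_=cv2.connectedComponentsWithStats(m);k=1+np.argmax(s[1:,4]);hull=np.zeros_like(m)
    cv2.fillConvexPoly(hull,cv2.convexHull(np.argwhere(l==k)[:,::-1].astype(np.int32)),255)
    x=cv2.morphologyEx(cv2.bitwise_and(hull,255-m),cv2.MORPH_OPEN,np.ones((5,5),np.uint8))
    n,l,s,ce=cv2.connectedComponentsWithStats(x)
    r=[(tuple(ce[i]),s[i].tolist()) for i in range(1,n) if s[i,4]>60];return sorted(r,key=lambda a:a[0][1])
b1,b2=balls('pics/w1.png',0),balls('pics/w2.png',0)
for q in (b1,b2):print([(np.round(a,1).tolist(),s) for a,s in q])
for (a,_),(b,_) in zip(b1,b2):
    print(np.round(tri([(c1,a),(c2,b)]),4) if 0 else (tri([(c1,a),(c2,b)])[0].round(4),round(tri([(c1,a),(c2,b)])[1],4), onz(c1,a,.02).round(4),onz(c2,b,.02).round(4)))
# wells rims: dark ellipse by eye
for a,b in zip([(51,128),(78,117),(106,106.5)],[(112,57),(142,43.5),(172,33)]):
    print('well',tri([(c1,a),(c2,b)])[0].round(4),onz(c1,a,.036).round(4),onz(c2,b,.036).round(4))
big=[cv2.resize(cv2.imread('pics/w1.png')[85:145,20:140],None,fx=5,fy=5,interpolation=3),cv2.resize(cv2.imread('pics/w2.png')[0:100,85:205],None,fx=5,fy=3*5/3,interpolation=3)]
cv2.imwrite('pics/z.png',cv2.resize(np.vstack(big),None,fx=.75,fy=.75))
E
```

```text
[([252.3, 118.0], [243, 109, 19, 19, 299]), ([253.0, 154.9], [244, 146, 19, 19, 281]), ([253.8, 189.6], [245, 181, 18, 18, 267]), ([254.4, 222.4], [246, 214, 18, 18, 251])]
[([320.5, 48.0], [311, 37, 20, 23, 371]), ([319.3, 89.1], [310, 79, 20, 21, 333]), ([318.0, 127.8], [309, 119, 19, 19, 296]), ([317.0, 164.1], [308, 156, 20, 17, 282])]
(array([ 0.5581, -0.3219,  0.0202]), np.float64(0.0001), array([ 0.5581, -0.322 ,  0.02  ]), array([ 0.5583, -0.3219,  0.02  ]))
(array([ 0.5126, -0.3155,  0.0206]), np.float64(0.0), array([ 0.5125, -0.3155,  0.02  ]), array([ 0.5127, -0.3156,  0.02  ]))
(array([ 0.467 , -0.3091,  0.0199]), np.float64(0.0001), array([ 0.467 , -0.3091,  0.02  ]), array([ 0.4669, -0.3092,  0.02  ]))
(array([ 0.4215, -0.3027,  0.0208]), np.float64(0.0001), array([ 0.4213, -0.3026,  0.02  ]), array([ 0.4213, -0.3029,  0.02  ]))
well [ 0.5848 -0.0828  0.0368] [ 0.5855 -0.0817  0.036 ] [ 0.5845 -0.083   0.036 ]
well [ 0.5914 -0.1216  0.0418] [ 0.5926 -0.1176  0.036 ] [ 0.5925 -0.1202  0.036 ]
well [ 0.5977 -0.1558  0.0385] [ 0.5988 -0.1539  0.036 ] [ 0.5975 -0.1559  0.036 ]
```

View pics/z.png

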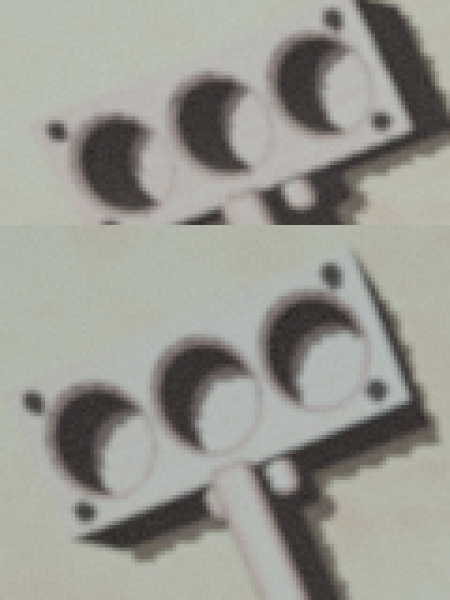

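The enlarged crop gives the rim centres. View 1: (52.5,128.5), (78.4,117.8), (105.1,106.9). View 2: (112.2,57.3), (140.2,45.1), (168.7,33.1).

```bash
cat >> h.py <<'E'
def delta(p,yaw=None):
    """shift (tool units) and turn from the present pose to TCP p, tool-x yaw (rad)"""
    from scipy.spatial.transform import Rotation as R
    o=arm.get_obs();w,x,y,z=o['orientation'];M=R.from_quat([x,y,z,w]).as_matrix()
    d=M.T@(np.array(p)-o['ee_pos']);y0=np.arctan2(M[1,0],M[0,0])
    return (d/.2).round(3),None if yaw is None else round(-(yaw-y0)/(np.pi/2),3),o['joints'][5].round(2)
E
python3 - <<'E'
from h import *
import pickle
c2=pickle.load(open('w2.pkl','rb'))
c1=dict(mtx=c2['mtx'],world_from_camera=np.array([[-0.161,-0.957,-0.241,0.558],[-0.987,0.156,0.039,-0.322],[0,0.244,-0.970,0.384],[0,0,0,1]]))
P=[]
for a,b in zip([(52.5,128.5),(78.4,117.8),(105.1,106.9)],[(112.2,57.3),(140.2,45.1),(168.7,33.1)]):
    t,r=tri([(c1,a),(c2,b)]);m=(onz(c1,a,.036)+onz(c2,b,.036))/2;P.append(m);print(t.round(4),r,m.round(4))
P=np.array(P);d=P[0]-P[2];print(np.hypot(*d[:2]),np.degrees(np.arctan2(-d[0],d[1])))
print(delta([.467,-.3091,.10],np.arctan2(-.0192,.1366)))
E
```

```text
[ 0.5846 -0.0824  0.0346] 0.00014581359987697097 [ 0.5844 -0.0832  0.036 ]
[ 0.5916 -0.1174  0.0352] 0.00011970119751714226 [ 0.5914 -0.1178  0.036 ]
[ 0.5987 -0.1518  0.0339] 8.920212499986398e-05 [ 0.5983 -0.1525  0.036 ]
0.07070264550699588 11.33552232178239
(array([0.282, 0.412, 0.623]), np.float64(-0.016), np.float64(1.24))
```

```bash
python3 -m pendant '[[0.19,0.1,0,0],[0.38,0.2,0,0],[0.56,0.3,0,0],[0.74,0.4,0.1,0],[0.74,0.4,0.3,0],[0.74,0.4,0.5,0],[0.74,0.4,0.6,0],[0.74,0.4,0.6,0]]' 0
python3 -c "
from h import *
print(delta([.5581,-.3219,.026]),arm.get_obs()['width'])"
```

```text
time_s: 4.58
ee_pos: [0.5544, -0.3198, 0.0986]
orientation: [-0.003, 0.997, -0.083, -0.006]
contact_force: [-0.1, 0.4, 0.6]
width: 0.0456
gripper_force: 0.0
(array([0.024, 0.009, 0.363]), None, np.float64(1.2)) 0.045583611937129086
```

```bash
python3 -m pendant '[[0,0,0,0],[0,0,0,0],[0,0,0,0]]' | head -2
python3 -c "
from h import *
print(delta([.5581,-.3219,.026]))"
```

```text
time_s: 4.83
ee_pos: [0.5591, -0.3223, 0.1077]
(array([-0.007, -0.002,  0.409]), None, np.float64(1.2))
```

```bash
python3 -m pendant '[[-0.005,0,0.15,0],[-0.005,0,0.28,0],[-0.005,0,0.36,0],[-0.005,0,0.4,0],[-0.005,0,0.4,0],[-0.005,0,0.4,0],[-0.005,0,0.4,0]]'
python3 -c "
from h import *
print(delta([.5581,-.3219,.026]))"
```

```text
time_s: 5.42
ee_pos: [0.558, -0.3221, 0.0271]
orientation: [0.001, 0.997, -0.082, 0.002]
contact_force: [-0.1, 0.7, 0.7]
width: 0.0458
gripper_force: 0.0
(array([ 0.   , -0.001,  0.005]), None, np.float64(1.19))
```

```bash
python3 -m pendant '[[0,0,0,0],[0,0,0,0],[0,0,0,0],[0,0,0,0],[0,0,0,0],[0,0,0,0]]' -1 && python3 -m pendant '[[0,0,-0.1,0],[0,0,-0.25,0],[0,0,-0.4,0],[0,0,-0.4,0],[0,0,-0.4,0],[0,0,-0.4,0]]'
python3 -c "
from h import *
print(delta([.5844,-.0832,.106],np.radians(11.3)))"
```

```text
time_s: 5.92
ee_pos: [0.5569, -0.3215, 0.0254]
orientation: [0.0, 0.997, -0.082, 0.0]
contact_force: [-0.0, 0.7, 2.7]
width: 0.0225
gripper_force: 30.0
time_s: 6.42
ee_pos: [0.5559, -0.3209, 0.1041]
orientation: [-0.0, 0.997, -0.082, -0.001]
contact_force: [-0.1, 0.5, -1.2]
width: 0.0222
gripper_force: 30.0
(array([-0.055, -1.196, -0.009]), np.float64(-0.231), np.float64(1.19))
```

```bash
python3 -m pendant '[[0,-0.15,0,-0.06],[0,-0.35,0,-0.12],[0,-0.55,0,-0.18],[-0.03,-0.75,0,-0.23],[-0.05,-0.9,0,-0.23],[-0.05,-1,0,-0.23],[-0.05,-1,0,-0.23],[-0.05,-1,0,-0.23]]'
python3 - <<'E'
from h import *
im=arm.capture('wrist');cv2.imwrite('pics/w3.png',im[:,:,::-1])
print(delta([.5844,-.0832,.106],np.radians(11.3)))
E
```

```text
time_s: 7.08
ee_pos: [0.5788, -0.1215, 0.1033]
orientation: [-0.0, 0.995, 0.099, -0.002]
contact_force: [-0.5, -1.2, -0.7]
width: 0.0221
gripper_force: 30.0
(array([ 0.065, -0.187, -0.012]), np.float64(-0.0), np.float64(1.15))
```

View pics/w3.png

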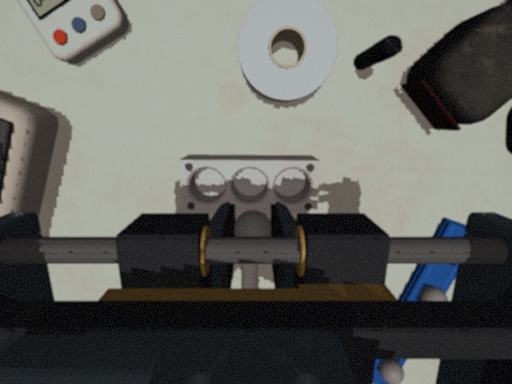

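The picture shows the ball held between the pads at about (253,228), and the wells at (209,182), (250,182) and (292,182). Next, well 3.

```bash
python3 -m pendant '[[0.04,-0.1,0,0],[0.065,-0.185,0,0],[0.065,-0.185,0,0],[0.065,-0.185,0,0],[0.065,-0.185,0,0]]'
python3 -c "
from h import *
print(delta([.5844,-.0832,.050],np.radians(11.3)))"
```

```text
time_s: 7.55
ee_pos: [0.5849, -0.085, 0.1045]
orientation: [0.0, 0.995, 0.097, -0.0]
contact_force: [-0.2, -0.9, -1.4]
width: 0.0223
gripper_force: 30.0
(array([-0.   , -0.01 ,  0.273]), np.float64(-0.001), np.float64(1.21))
```

```bash
python3 -m pendant '[[-0.003,-0.005,0.12,0],[-0.003,-0.008,0.23,0],[-0.003,-0.008,0.27,0],[-0.003,-0.008,0.27,0],[-0.003,-0.008,0.27,0],[-0.003,-0.008,0.27,0]]' && python3 -m pendant '[[0,0,0,0],[0,0,0,0],[0,0,0,0]]' 0 && python3 -m pendant '[[0,0,-0.15,0],[0,0,-0.3,0],[0,0.2,-0.4,0],[0,0.4,-0.4,0],[0,0.4,-0.4,0],[0,0.4,-0.4,0]]' 
python3 - <<'E'
from h import *
im=arm.capture('wrist');cv2.imwrite('pics/w4.png',im[:,:,::-1])
print(delta([.5126,-.3155,.1],np.arctan2(-.0192,.1366)))
for d in arm.landmark_of('ball_1_center','wrist'): print(round(d['p'],2),np.round(d['at'],3))
E
```

```text
time_s: 8.05
ee_pos: [0.5851, -0.0828, 0.052]
orientation: [0.0, 0.995, 0.098, 0.001]
contact_force: [0.6, 0.2, 0.4]
width: 0.0219
gripper_force: 30.0
time_s: 8.3
ee_pos: [0.5848, -0.0822, 0.0518]
orientation: [0.0, 0.995, 0.098, 0.001]
contact_force: [-0.0, 0.2, 0.2]
width: 0.0396
gripper_force: 0.0
time_s: 8.8
ee_pos: [0.6002, -0.1625, 0.1316]
orientation: [0.0, 0.995, 0.096, 0.001]
contact_force: [-0.7, 0.9, 0.3]
width: 0.0457
gripper_force: 0.0
(array([-0.576,  0.674,  0.155]), np.float64(0.213), np.float64(1.09))
```

View pics/w4.png

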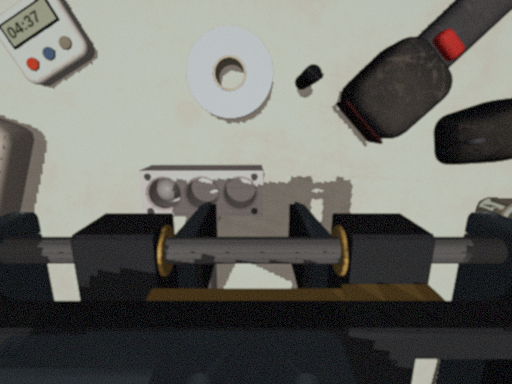

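The ball is lying in well 3 at (165,190). On to the second ball.

```bash
python3 -m pendant '[[-0.13,0.15,0,0.07],[-0.26,0.3,0,0.14],[-0.39,0.46,0,0.21],[-0.52,0.6,0,0.21],[-0.575,0.672,0,0.21],[-0.575,0.672,0.15,0.21],[-0.575,0.672,0.15,0.21],[-0.575,0.672,0.15,0.21]]' | head -2; python3 -m pendant '[[0,0,0,0],[0,0,0,0]]' | head -2
python3 -c "
from h import *
print(delta([.5126,-.3155,.026],np.arctan2(-.0192,.1366)))"
```

```text
time_s: 9.57
ee_pos: [0.5121, -0.3129, 0.0995]
time_s: 9.73
ee_pos: [0.5143, -0.314, 0.102]
(array([-0.008,  0.008,  0.38 ]), np.float64(0.005), np.float64(1.14))
```

```bash
python3 -m pendant '[[-0.007,0.005,0.15,0],[-0.007,0.005,0.28,0],[-0.007,0.005,0.36,0],[-0.007,0.005,0.38,0],[-0.007,0.005,0.38,0],[-0.007,0.005,0.38,0]]'|head -2;  python3 -m pendant '[[0,0,0,0],[0,0,0,0],[0,0,0,0],[0,0,0,0],[0,0,0,0],[0,0,0,0]]' -1 && python3 -m pendant '[[0,0,-0.1,0],[0,0,-0.25,0],[0,0,-0.4,0],[0,0,-0.4,0],[0,0,-0.4,0],[0,0,-0.4,0]]'
python3 -c "
from h import *
print(delta([.5914,-.1178,.106],np.radians(11.3)))"
```

```text
time_s: 10.23
ee_pos: [0.5129, -0.3158, 0.0262]
time_s: 10.73
ee_pos: [0.5122, -0.3159, 0.0258]
orientation: [0.0, 0.998, -0.067, 0.001]
contact_force: [-0.4, 0.7, 3.8]
width: 0.0221
gripper_force: 30.0
time_s: 11.23
ee_pos: [0.511, -0.3152, 0.1041]
orientation: [-0.0, 0.998, -0.067, -0.001]
contact_force: [0.7, 0.9, -0.9]
width: 0.0219
gripper_force: 30.0
(array([ 0.267, -1.032, -0.009]), np.float64(-0.211), np.float64(1.13))
```

```bash
python3 -m pendant '[[0.05,-0.18,0,-0.06],[0.1,-0.36,0,-0.12],[0.15,-0.54,0,-0.18],[0.2,-0.72,0,-0.21],[0.24,-0.88,0,-0.21],[0.265,-1,0,-0.21],[0.265,-1,0,-0.21],[0.265,-1,0,-0.21]]' | head -2;  python3 -m pendant '[[0,0,0,0],[0,0,0,0]]' | head -2
python3 -c "
from h import *
print(delta([.5914,-.1178,.050],np.radians(11.3)))"
```

```text
time_s: 11.9
ee_pos: [0.5901, -0.1231, 0.103]
time_s: 12.07
ee_pos: [0.5901, -0.1255, 0.1041]
(array([ 0.014, -0.036,  0.27 ]), np.float64(-0.001), np.float64(1.15))
```

```bash
python3 -m pendant '[[0.01,-0.035,0,0],[0.01,-0.035,0.12,0],[0.01,-0.035,0.23,0],[0.01,-0.035,0.27,0],[0.01,-0.035,0.27,0],[0.01,-0.035,0.27,0],[0.01,-0.035,0.27,0]]' && python3 -m pendant '[[0,0,0,0],[0,0,0,0],[0,0,0,0]]' 0 && python3 -m pendant '[[0,0,-0.15,0],[0,0,-0.3,0],[0,0.2,-0.4,0],[0,0.4,-0.4,0],[0,0.4,-0.4,0],[0,0.4,-0.4,0]]' | head -2
python3 -c "
from h import *
print(delta([.467,-.3091,.1],np.arctan2(-.0192,.1366)))"
```

```text
time_s: 12.65
ee_pos: [0.5924, -0.1176, 0.0521]
orientation: [0.0, 0.995, 0.098, 0.001]
contact_force: [-0.6, 0.1, -0.9]
width: 0.022
gripper_force: 30.0
time_s: 12.9
ee_pos: [0.5921, -0.1174, 0.0519]
orientation: [0.0, 0.995, 0.098, 0.001]
contact_force: [0.6, 0.6, -0.9]
width: 0.0395
gripper_force: 0.0
time_s: 13.4
ee_pos: [0.6074, -0.1977, 0.1316]
(array([-0.796,  0.412,  0.157]), np.float64(0.212), np.float64(1.05))
```

```bash
python3 -m pendant '[[-0.16,0.08,0,0.07],[-0.33,0.16,0,0.14],[-0.5,0.26,0,0.21],[-0.66,0.34,0,0.21],[-0.8,0.41,0,0.21],[-0.8,0.41,0.15,0.21],[-0.8,0.41,0.15,0.21],[-0.8,0.41,0.15,0.21]]' | head -2; python3 -m pendant '[[0,0,0,0],[0,0,0,0]]' | head -2
python3 -c "
from h import *
print(delta([.467,-.3091,.026],np.arctan2(-.0192,.1366)))"
```

```text
time_s: 14.07
ee_pos: [0.4651, -0.3057, 0.0999]
time_s: 14.23
ee_pos: [0.4675, -0.3068, 0.1019]
(array([-0.002,  0.012,  0.379]), np.float64(0.005), np.float64(1.1))
```

```bash
python3 -m pendant '[[-0.004,0.01,0.15,0],[-0.004,0.01,0.28,0],[-0.004,0.01,0.36,0],[-0.004,0.01,0.38,0],[-0.004,0.01,0.38,0],[-0.004,0.01,0.38,0]]'|head -2;  python3 -m pendant '[[0,0,0,0],[0,0,0,0],[0,0,0,0],[0,0,0,0],[0,0,0,0],[0,0,0,0]]' -1 && python3 -m pendant '[[0,0,-0.1,0],[0,0,-0.25,0],[0,0,-0.4,0],[0,0,-0.4,0],[0,0,-0.4,0],[0,0,-0.4,0]]'
python3 -c "
from h import *
print(delta([.5983,-.1525,.106],np.radians(11.3)))"
```

```text
time_s: 14.73
ee_pos: [0.4664, -0.3094, 0.0261]
time_s: 15.23
ee_pos: [0.4655, -0.3094, 0.0257]
orientation: [0.0, 0.998, -0.067, 0.001]
contact_force: [-0.6, 0.9, 5.7]
width: 0.0224
gripper_force: 30.0
time_s: 15.73
ee_pos: [0.4644, -0.3088, 0.1042]
orientation: [-0.0, 0.998, -0.067, -0.001]
contact_force: [-1.6, 0.5, -1.0]
width: 0.0221
gripper_force: 30.0
(array([ 0.559, -0.864, -0.009]), np.float64(-0.211), np.float64(1.1))
```

```bash
python3 -m pendant '[[0.1,-0.15,0,-0.06],[0.2,-0.31,0,-0.12],[0.3,-0.46,0,-0.18],[0.4,-0.62,0,-0.21],[0.5,-0.77,0,-0.21],[0.555,-0.86,0,-0.21],[0.555,-0.86,0,-0.21],[0.555,-0.86,0,-0.21]]' | head -2;  python3 -m pendant '[[0,0,0,0],[0,0,0,0]]' | head -2
python3 -c "
from h import *
print(delta([.5983,-.1525,.050],np.radians(11.3)))"
```

```text
time_s: 16.4
ee_pos: [0.5973, -0.1524, 0.1028]
time_s: 16.57
ee_pos: [0.5967, -0.1544, 0.104]
(array([ 0.01 , -0.008,  0.27 ]), np.float64(-0.001), np.float64(1.1))
```

```bash
python3 -m pendant '[[0.007,-0.008,0,0],[0.007,-0.008,0.12,0],[0.007,-0.008,0.23,0],[0.007,-0.008,0.27,0],[0.007,-0.008,0.27,0],[0.007,-0.008,0.27,0],[0.007,-0.008,0.27,0]]' && python3 -m pendant '[[0,0,0,0],[0,0,0,0],[0,0,0,0]]' 0 && python3 -m pendant '[[0,0,-0.18,0],[-0.08,0,-0.36,0],[-0.25,-0.05,-0.46,0],[-0.43,-0.1,-0.56,0],[-0.6,-0.15,-0.66,0],[-0.8,-0.2,-0.7,0],[-0.8,-0.2,-0.7,0],[-0.8,-0.2,-0.7,0]]' | head -2;  python3 -m pendant '[[0,0,0,0],[0,0,0,0],[0,0,0,0]]' | head -2
python3 - <<'E'
from h import *
import pickle
n='wrist';c=arm.calibration(n);im=arm.capture(n);cv2.imwrite('pics/w5.png',im[:,:,::-1]);pickle.dump(c,open('w5.pkl','wb'))
for t in ("block_web","block_head","block_foot","well_1","ball_1_center","grinding_block"):
    for d in arm.landmark_of(t,n)[:5]: print(t,round(d['p'],2),np.round(d['at'],3))
p=np.array([.5914,-.1178,0]);u=np.array([np.cos(np.radians(11.3)),np.sin(np.radians(11.3)),0])
for x in(115,71,53,41,29,-66,-75,-95,-115): print(x,(p+u*(x-93)/1000).round(4),pix(c,p+u*(x-93)/1000+[0,0,.047 if -70<x<65 else (.036 if x>60 else .024)]).round(1))
im=cv2.resize(im[0:235,90:400],None,fx=2.5,fy=2.5,interpolation=3)
cv2.imwrite('pics/w5z.png',im[:,:,::-1])
E
```

```text
time_s: 17.15
ee_pos: [0.5999, -0.1522, 0.0522]
orientation: [0.0, 0.995, 0.098, 0.001]
contact_force: [-0.1, -0.4, -0.7]
width: 0.0219
gripper_force: 30.0
time_s: 17.4
ee_pos: [0.5996, -0.1518, 0.0519]
orientation: [0.0, 0.995, 0.098, 0.001]
contact_force: [0.3, 1.0, 0.3]
width: 0.0391
gripper_force: 0.0
time_s: 18.07
ee_pos: [0.4333, -0.1436, 0.1924]
time_s: 18.32
ee_pos: [0.4355, -0.1437, 0.1905]
block_web 0.72 [ 0.498 -0.129  0.045]
block_head 0.64 [ 0.591 -0.114 -0.001]
block_foot 0.88 [ 0.403 -0.15   0.   ]
well_1 0.87 [ 0.588 -0.08   0.022]
well_1 0.79 [ 0.589 -0.116  0.019]
well_1 0.69 [ 0.601 -0.153  0.019]
ball_1_center 0.57 [ 0.424 -0.302  0.021]
grinding_block 0.56 [ 0.499 -0.135 -0.002]
115 [ 0.613  -0.1135  0.    ] [2.57e+02 2.00e-01]
71 [ 0.5698 -0.1221  0.    ] [256.9  49.3]
53 [ 0.5522 -0.1256  0.    ] [257.   66.4]
41 [ 0.5404 -0.128   0.    ] [256.9  79.3]
29 [ 0.5286 -0.1303  0.    ] [256.9  91.8]
-66 [ 0.4355 -0.149   0.    ] [256.6 183.2]
-75 [ 0.4267 -0.1507  0.    ] [256.3 186.3]
-95 [ 0.407  -0.1546  0.    ] [256.2 202.5]
-115 [ 0.3874 -0.1586  0.    ] [256.2 218.2]
```

View pics/w5z.png

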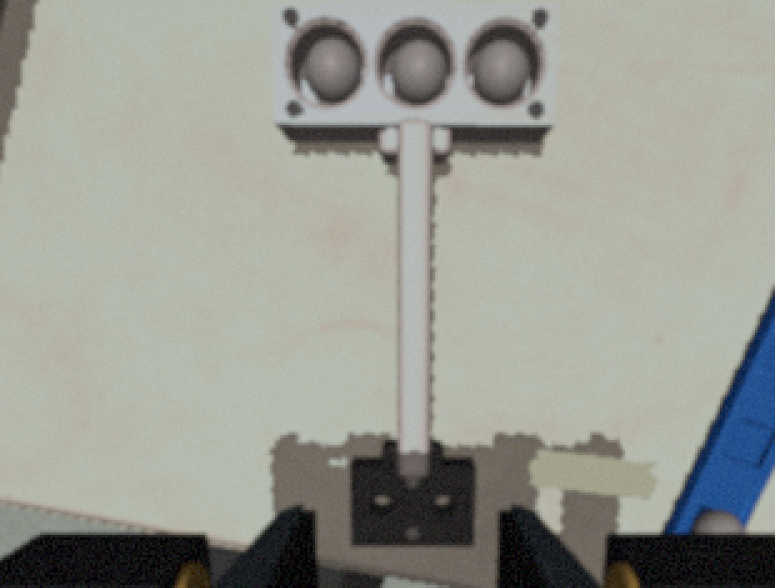

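All three balls lie in their wells (crop (330,65), (415,65), (500,65)). The projected head edge and foot match the picture, so the block has not moved. Now I'll go to the web at x = 41 mm.

```bash
python3 -c "
from h import *
print(delta([.5404,-.128,.09],np.radians(11.3)),delta([.5404,-.128,.021])[0])"
```

```text
(array([0.535, 0.027, 0.503]), np.float64(-0.001), np.float64(1.03)) [0.535 0.027 0.848]
```

```bash
python3 -m pendant '[[0.18,0.01,0,0],[0.36,0.02,0.1,0],[0.53,0.025,0.25,0],[0.53,0.025,0.4,0],[0.53,0.025,0.5,0],[0.53,0.025,0.5,0],[0.53,0.025,0.5,0],[0.53,0.025,0.5,0]]' | head -2
python3 -c "
from h import *
print(delta([.5404,-.128,.021],np.radians(11.3)))"
```

```text
time_s: 19.33
ee_pos: [0.5402, -0.1282, 0.0923]
(array([ 0.001, -0.001,  0.356]), np.float64(-0.001), np.float64(1.12))
```

```bash
python3 -m pendant '[[0,0,-0.2,0],[0,-0.1,-0.35,0],[-0.05,-0.25,-0.5,0],[-0.1,-0.4,-0.6,0],[-0.15,-0.55,-0.7,0],[-0.2,-0.75,-0.8,0]]' | head -2;python3 -m pendant '[[-0.1,-0.2,0,0.07],[-0.15,-0.4,0,0.14],[-0.2,-0.6,0,0.2],[-0.2,-0.75,0,0.2],[-0.2,-0.75,0,0.2],[-0.2,-0.75,0,0.2],[-0.2,-0.75,0,0.2]]' | head -2
python3 - <<'E'
from h import *
import pickle
n='wrist';c=arm.calibration(n);im=arm.capture(n);cv2.imwrite('pics/w6.png',im[:,:,::-1]);pickle.dump(c,open('w6.pkl','wb'))
print(arm.get_obs()['ee_pos'])
for t in ("mill","mill_pins","mill_nest"):
    for d in arm.landmark_of(t,n)[:5]: print(t,round(d['p'],2),np.round(d['at'],3))
E
```

```text
time_s: 19.83
ee_pos: [0.4722, 0.0084, 0.2531]
time_s: 20.42
ee_pos: [0.4044, 0.1471, 0.2506]
[0.40450606 0.14655724 0.25021486]
mill 0.62 [0.492 0.159 0.001]
mill 0.27 [ 0.5   -0.133  0.044]
mill_pins 0.94 [0.402 0.169 0.082]
mill_nest 0.93 [0.584 0.139 0.085]
mill_nest 0.23 [0.401 0.17  0.083]
```

View pics/w6.png

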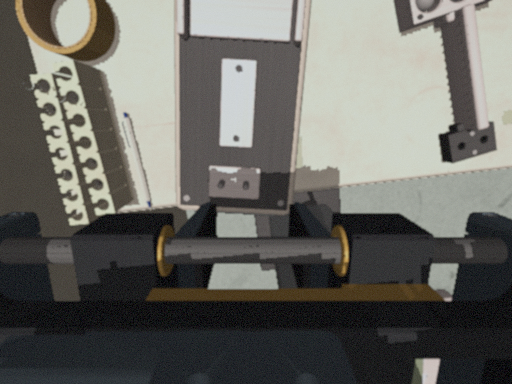

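The view shows the mill deck with pins at about (222,184) and (246,184). I'll check the pose fitted from the three views against these edges.

```bash
python3 - <<'E'
from h import *
import pickle
c=pickle.load(open('w6.pkl','rb'));a=np.radians(-9.05);R=np.array([[np.cos(a),-np.sin(a)],[np.sin(a),np.cos(a)]]);o=np.array([.492,.1552])
P=lambda x,y,z:pix(c,[*(o+R@[x,y]),z]).round().astype(int)
im=cv2.imread('pics/w6.png');S=3;v=cv2.resize(im[0:225,150:360],None,fx=S,fy=S,interpolation=3)
for x,y,z,k in [(-95,15,84,(0,0,255)),(-95,-15,84,(0,0,255)),(-95,15,62,(0,255,0)),(-95,-15,62,(0,255,0)),(93,57,74,(255,0,0)),(93,-57,74,(255,0,0)),(0,80,50,(0,255,255)),(0,-80,50,(0,255,255)),(0,80,0,(255,255,0)),(0,-80,0,(255,255,0))]:
    p=P(x/1e3,y/1e3,z/1e3);print(x,y,z,p);cv2.circle(v,tuple(int(t) for t in (p-[150,0])*S),4,k,1)
cv2.imwrite('pics/w6z.png',v)
print(delta([.5404,-.128,.2]),delta([.5404,-.128,.2],np.radians(11.3))[1])
E
```

```text
-95 15 84 [221 185]
-95 -15 84 [246 186]
-95 15 62 [222 181]
-95 -15 62 [246 182]
93 57 74 [184   8]
93 -57 74 [292  13]
0 80 50 [171 101]
0 -80 50 [302 106]
0 80 0 [181 103]
0 -80 0 [296 108]
(array([0.839, 1.279, 0.248]), None, np.float64(2.01)) -0.202
```

View pics/w6z.png

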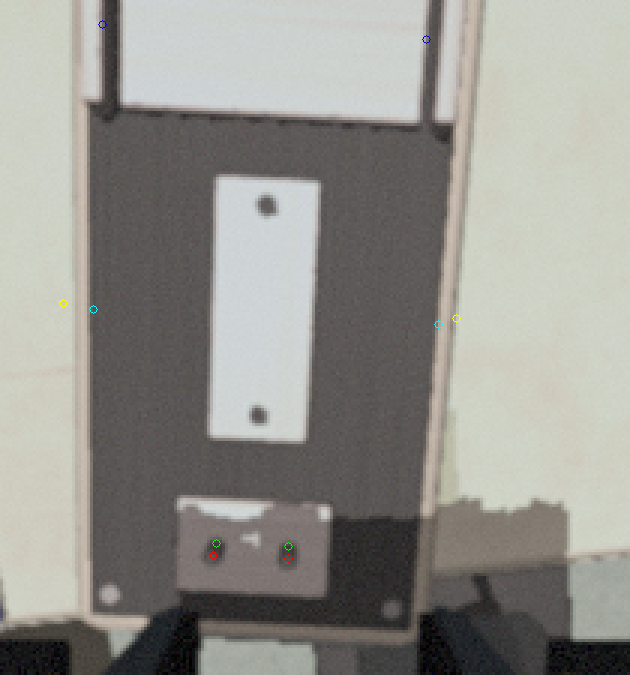

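The overlay agrees with the pins to about 1 px and the nest walls to about 2 px. Returning to grasp the block.

```bash
python3 -m pendant '[[0.1,0.18,0,0],[0.2,0.35,0,0],[0.3,0.52,0,-0.05],[0.4,0.68,0,-0.1],[0.5,0.84,0,-0.15],[0.6,1,0.1,-0.2],[0.6,1,0.1,-0.2]]' | head -2;python3 -m pendant '[[0,0,0,0],[0,0,0,0]]' | head -2; python3 -c "
from h import *
print(delta([.5404,-.128,.1],np.radians(11.3)))"
```

```text
time_s: 21.2
ee_pos: [0.5006, -0.0715, 0.2263]
time_s: 21.37
ee_pos: [0.4992, -0.0658, 0.2289]
(array([0.143, 0.345, 0.644]), np.float64(-0.002), np.float64(1.22))
```

```bash
python3 -m pendant '[[0.07,0.16,0.05,0],[0.14,0.33,0.15,0],[0.143,0.345,0.3,0],[0.143,0.345,0.48,0],[0.143,0.345,0.64,0],[0.143,0.345,0.64,0],[0.143,0.345,0.64,0],[0.143,0.345,0.64,0]]' | head -2;python3 -m pendant '[[0,0,0,0],[0,0,0,0]]' | head -2; python3 -c "
from h import *
print(delta([.5404,-.128,.021],np.radians(11.3)))"
```

```text
time_s: 22.03
ee_pos: [0.5426, -0.127, 0.1034]
time_s: 22.2
ee_pos: [0.5426, -0.1274, 0.1036]
(array([-0.013, -0.   ,  0.413]), np.float64(-0.0), np.float64(1.12))
```

```bash
python3 -m pendant '[[-0.012,0,0.15,0],[-0.012,0,0.28,0],[-0.012,0,0.37,0],[-0.012,0,0.41,0],[-0.012,0,0.41,0],[-0.012,0,0.41,0],[-0.012,0,0.41,0]]' | head -2; python3 -m pendant '[[0,0,0,0],[0,0,0,0],[0,0,0,0],[0,0,0,0],[0,0,0,0],[0,0,0,0]]' -1 && python3 -m pendant '[[0,0,-0.03,0],[0,0,-0.07,0],[0,0,-0.12,0],[0,0,-0.17,0],[0,0,-0.2,0],[0,0,-0.2,0],[0,0,-0.2,0],[0,0,-0.2,0]]'
python3 - <<'E'
from h import *
import pickle
o=arm.get_obs();print(o['torque'])
n='wrist';c=arm.calibration(n);im=arm.capture(n);cv2.imwrite('pics/w7.png',im[:,:,::-1]);n='side';im2=arm.capture(n)
cv2.imwrite('pics/s7.png',np.vstack([im[120:260,100:400],cv2.resize(im2[160:300,190:340],None,fx=2,fy=2)])[:,:,::-1])
E
```

```text
time_s: 22.78
ee_pos: [0.5401, -0.1282, 0.0207]
time_s: 23.28
ee_pos: [0.5387, -0.1274, 0.0194]
orientation: [-0.0, 0.995, 0.098, -0.0]
contact_force: [-1.4, 3.6, 2.2]
width: 0.0136
gripper_force: 30.0
time_s: 23.95
ee_pos: [0.5383, -0.1278, 0.0589]
orientation: [-0.0, 0.995, 0.098, -0.0]
contact_force: [-0.2, 0.1, -8.8]
width: 0.0139
gripper_force: 30.0
[ 0.01923031  0.06313794 -0.02599649]
```

View pics/s7.png

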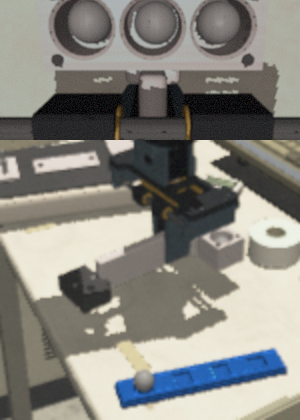

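The block is lifted and level with the balls in its wells (wrist crop (90,20), (152,20), (220,20)), and the fourth ball is still in the strip at (143,380). Next I'll raise it and wait.

```bash
python3 -m pendant '[[0,0,-0.06,0],[0,0,-0.13,0],[0,0,-0.2,0],[0,0,-0.27,0],[0,0,-0.34,0],[0,0,-0.39,0],[0,0,-0.39,0],[0,0,-0.39,0]]' && python3 - <<'E'
from h import *
a=np.radians(-9.4);s=.0394
p=np.array([.492,.155])+s*np.array([np.cos(a),np.sin(a)])
print(p,delta([*p,.136],a),arm.get_obs()['torque'])
E
```

```text
time_s: 24.72
ee_pos: [0.5387, -0.1279, 0.137]
orientation: [0.0, 0.995, 0.098, 0.0]
contact_force: [0.9, -0.9, -8.3]
width: 0.014
gripper_force: 30.0
[0.53087094 0.14856496] (array([ 0.231, -1.363,  0.005]), np.float64(0.229), np.float64(1.12)) [0.03791372 0.00743679 0.05045052]
```

```bash
python3 -m pendant '[[0.01,-0.05,0,0.01],[0.03,-0.14,0,0.03],[0.05,-0.26,0,0.06],[0.07,-0.39,0,0.09],[0.09,-0.51,0,0.12],[0.11,-0.62,0,0.14],[0.12,-0.68,0,0.15],[0.12,-0.7,0,0.15]]' | head -2; python3 -m pendant '[[0,0,0,0],[0,0,0,0],[0,0,0,0]]' | head -3;  python3 - <<'E'
from h import *
a=np.radians(-9.4);s=.0394
p=np.array([.492,.155])+s*np.array([np.cos(a),np.sin(a)])
print(p,delta([*p,.136],a),arm.get_obs()['torque'])
E
```

```text
time_s: 25.38
ee_pos: [0.534, 0.0162, 0.1357]
time_s: 25.63
ee_pos: [0.5348, 0.0132, 0.1367]
orientation: [0.0, 1.0, -0.02, -0.0]
[0.53087094 0.14856496] (array([-0.047, -0.676,  0.003]), np.float64(0.079), np.float64(1.61)) [0.04268579 0.00584583 0.04744152]
```

```bash
python3 -m pendant '[[0,-0.05,0,0.01],[-0.01,-0.14,0,0.02],[-0.02,-0.26,0,0.03],[-0.03,-0.39,0,0.05],[-0.04,-0.51,0,0.06],[-0.045,-0.61,0,0.07],[-0.047,-0.66,0,0.079],[-0.047,-0.675,0,0.079]]' | head -2; python3 -m pendant '[[0,0,0,0],[0,0,0,0],[0,0,0,0],[0,0,0,0]]' ;  python3 - <<'E'
from h import *
a=np.radians(-9.4);s=.0394
p=np.array([.492,.155])+s*np.array([np.cos(a),np.sin(a)])
print(p,delta([*p,.136],a),arm.get_obs()['torque'])
ims=[]
for n in('scene','side','wrist'):
    c=arm.calibration(n);im=arm.capture(n)
    for t in ("block_web","block_head","block_foot","well_1","mill_pins","mill_nest","ball_1_center"):
        for d in arm.landmark_of(t,n)[:4]: print(n,t,round(d['p'],2),np.round(d['at'],3))
    if n=='side': im=im[80:240,180:340]
    if n=='scene': im=im[160:320,160:320]
    ims.append(cv2.resize(im[0:235,120:390] if n=='wrist' else im,(400,300) if n!='wrist' else (345,300)))
cv2.imwrite('pics/f.png',np.vstack([np.hstack(ims[:2]),np.pad(ims[2],((0,0),(0,455),(0,0)))])[:,:,::-1])
E
```

```text
time_s: 26.3
ee_pos: [0.5312, 0.1502, 0.137]
time_s: 26.63
ee_pos: [0.531, 0.1483, 0.1371]
orientation: [0.0, 0.997, -0.082, -0.0]
contact_force: [0.2, 1.5, -7.7]
width: 0.014
gripper_force: 30.0
[0.53087094 0.14856496] (array([-0.001, -0.001,  0.005]), np.float64(-0.0), np.float64(1.99)) [ 0.05539567  0.07984269 -0.00399503]
scene block_web 0.73 [0.495 0.152 0.163]
scene block_head 0.71 [0.586 0.14  0.116]
scene block_foot 0.7 [0.401 0.168 0.118]
scene block_foot 0.25 [0.499 0.155 0.115]
scene well_1 0.9 [0.591 0.172 0.14 ]
scene well_1 0.72 [0.589 0.136 0.141]
scene mill_pins 0.92 [0.397 0.172 0.085]
scene mill_nest 0.73 [0.579 0.142 0.088]
scene mill_nest 0.3 [0.499 0.157 0.119]
scene ball_1_center 0.7 [0.588 0.14  0.117]
scene ball_1_center 0.52 [0.582 0.143 0.08 ]
scene ball_1_center 0.41 [ 0.422 -0.302  0.017]
side block_web 0.63 [0.489 0.157 0.167]
side block_head 0.93 [0.582 0.14  0.119]
side block_foot 0.97 [0.397 0.169 0.12 ]
side well_1 0.68 [0.586 0.144 0.142]
side well_1 0.61 [0.574 0.104 0.141]
side well_1 0.6 [0.59  0.174 0.144]
side mill_pins 0.64 [0.398 0.169 0.083]
side mill_nest 0.96 [0.586 0.14  0.084]
side ball_1_center 0.43 [ 0.424 -0.302  0.022]
wrist block_head 0.57 [0.583 0.142 0.117]
wrist well_1 0.44 [0.584 0.143 0.118]
wrist ball_1_center 0.69 [0.575 0.11  0.142]
```

View pics/f.png

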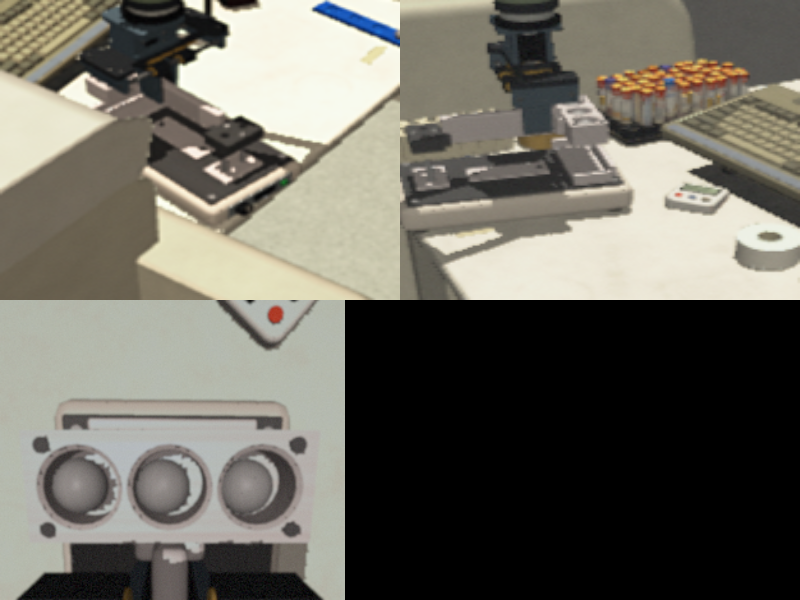

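The block hangs level over the cradle. The head is at (.584,.141,.117) against the nest at (.583,.141), and the foot at (.399,.169,.119) against the pins at (.399,.170). Each well holds a ball (crop (80,487), (162,487), (240,484)).

```bash
python3 -m pendant '[[0,0,0,0],[0,0,0,0],[0,0,0,0],[0,0,0,0]]' | head -2; python3 -c "
from station import arm
print(arm.finish_job())"
```

```text
time_s: 28.17
ee_pos: [0.5309, 0.1493, 0.1371]
the job is handed in; nothing more can be done
None
```

I handed the job in at about 28 s with the loaded block held level about 33 mm above the pins, centred on the cradle to within a few millimetres, one ball in each well and the fourth still in the strip; the hand-in returned no verdict.

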